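# Let the soup pot down on its counter lift

## Task

Two small hydraulic lifts stand raised on the cafe counter, one carrying a tall lidded soup pot and the other a shallow open pan. Crack open the release valve of the lift under the lidded pot, anticlockwise by about an eighth of a turn and not much more, so that the pot sinks slowly until its lift is fully down; do not touch the pot, and leave the pan raised where it is.

Things in the scene. Friction and masses are not known exactly. Their poses are not given: they have to be found in the camera images.
- pot: Steel soup pot with a lid and a small black knob, 130 mm across the body (166 over side handles), 124 mm tall, about 0.9 kg, loose. Origin at the centre of its underside, z up. It stands centred on one of two like lifts, left (+y) or right (-y): a 160 x 160 x 12 mm platform on a ram that sinks 80 mm. Platform top 206 mm above the counter when raised (start), 127 mm when fully down.
- pan: Shallow open steel pan, 152 mm across, 35 mm tall, about 0.6 kg, loose. Origin at the centre of its underside, z up. It stands centred on the other lift, of the same make, and raised likewise.
- left_valve_bar (a point): The release valve of the left lift: a plain steel T-bar on a vertical stem, 64 mm long, 14 mm thick, 28 mm tall, on a dark pump block (85 x 70 mm, top 62 mm above the counter) beside the lift, on its outer (+y) side, 250 mm from the ram's axis. This point is the bar's centre, on the valve's axis, 101 mm above the counter: z is up (the turning axis), y runs along the bar, x across its thickness; it turns with the bar. The nearest edge of the raised platform is 170 mm away
- left_valve (a joint): Angle of the left lift's release valve, rad: 0 is shut (its start), it opens anticlockwise seen from above and stops at 1.57; it turns with light friction (about 0.06 N m) and stays where it is left. Below about 0.35 (20 deg) the ram is held; from 0.4 (23 deg) on it sinks slowly, about 30 mm/s, and goes on sinking with the valve left open. 0.4 to 1.05 (60 deg) is a proper crack; beyond 1.2 (69 deg) counts as thrown wide open
- right_valve_bar (a point): The release valve of the right lift: a plain steel T-bar on a vertical stem, 64 mm long, 14 mm thick, 28 mm tall, on a dark pump block (85 x 70 mm, top 62 mm above the counter) beside the lift, on its outer (-y) side, 250 mm from the ram's axis. This point is the bar's centre, on the valve's axis, 101 mm above the counter: z is up (the turning axis), y runs along the bar, x across its thickness; it turns with the bar. The nearest edge of the raised platform is 170 mm away
- right_valve (a joint): Angle of the right lift's release valve, rad: 0 is shut (its start), it opens anticlockwise seen from above and stops at 1.57; it turns with light friction (about 0.06 N m) and stays where it is left. Below about 0.35 (20 deg) the ram is held; from 0.4 (23 deg) on it sinks slowly, about 30 mm/s, and goes on sinking with the valve left open. 0.4 to 1.05 (60 deg) is a proper crack; beyond 1.2 (69 deg) counts as thrown wide open
Not all that is in view belongs to the job. There is more than one size of the pot; the one meant has the size given above. There is more than one size of the pan; the job needs the smaller.

How it is judged (in metres and radians):
On the way:
1. the release valve of the lift under the pot is cracked open while the pot is still up (height (world z) of pot above 0.15 m and ((world y of pot above 0 m and value of joint left_valve above 0.25 rad) or (world y of pot below 0 m and value of joint right_valve above 0.25 rad))), for 0.05 s.
At the end, for the whole second after the job is handed in: The pot stands upright and at rest on its fully lowered lift (its underside 127 mm above the counter, within 10 mm); the pan still stands on its raised lift, within 20 mm of where it was and not more than 12 mm lower (height (world z) of pot between 0.117 and 0.137 m and angle between each of pot, pan's own z axis and vertical below 0.1 rad and linear speed of pot below 0.01 m/s and height (world z) of pan above 0.195 m and distance of pan from where it was at the start of the episode below 0.02 m); the robot touches nothing.
It fails at once if a release valve is opened beyond 69 degrees, far more than a crack (value of joint any of left_valve, right_valve above 1.2 rad).
It fails at once if the pot drops or is jolted faster than 80 mm/s (linear speed of pot above 0.08 m/s).
It fails at once if the robot touches the pot with more than 3 N (contact force between any of the fingers, the arm and pot above 3 N).
It fails at once if the pan is lowered or shifted by more than 20 mm (distance of pan from where it was at the start of the episode above 0.02 m).
It also fails if it takes over 42 s, if anything falls off the work surface, if the arm or the gripper's body presses on something with over 40 N, if the wrist force passes 120 N, or if a joint passes its speed limit or range.

## Robot

A 6-joint arm with a two-finger parallel gripper is mounted at the origin on the work surface. World frame = base frame: x ahead of the robot, y to its left, z up, the work surface at z = 0. Lengths are in mm, angles in degrees, forces in N, time in s.
With the tool pointing down it reaches from about 350 to 975 mm from the base axis. Payload 7.1 kg.
Tool frame: the origin (TCP) lies at the very end of the fingers, on their centre line; the grasp point (between the pads) lies 19 mm behind it; z points along the fingers, y is the line along which they close (so a half turn about z gives the same grasp; the last joint's range is limited). The gripper opens to 88 mm and grips with 3 to 60 N. Pads are 20 mm wide; open, the fingers measure 115 mm over their backs; the gripper's body (75 mm by 178 mm) begins 61 mm behind the grasp point.
Start: joints at [72.594, 24.242, 93.386, -0, 62.372, -1.089], TCP at [175.572, 599.816, 222.675] pointing down, gripper open.
Joint ranges: [-172.04, 172.04], [-51.8, 120.97], [4.93, 147.93], [-75.15, 255.16], [6.16, 154.13], [-145.62, 145.62]. Speed limits (degrees/s): [136.94, 136.94, 172.46, 180, 180, 180].

## Interface

Orientations are given as [roll, pitch, yaw] about the fixed x, y, z axes, in that order (R = Rz(yaw) Ry(pitch) Rx(roll)).
In Python, from station import bot, cams gives the robot as it stands.
- The arm moves only by the tool carry_out, never from a script. Its argument "targets" is a list of rows, each an object of numbers: "dx", "dy", "dz": the shift along the tool's x, y, z in mm; "wx", "wy", "wz": the turn, a rotation vector about the tool's x, y, z in rad. A call has exactly 8 rows; each row is the pose to reach, as a shift and turn from the pose commanded when the call began, along the tool's axes at that moment; what a row does not reach only later rows make up. A row lasts 1/10 s, in which the tool goes at most 50 mm and 8.59 degrees, less where a joint would pass 70% of its speed; a pose out of reach is approached as far as the arm can. A call with a gripper value outside its range is refused whole. "gripper" is the opening, from 0 (shut) to 1 (fully open), set as the call begins (left out, the last holds). The fingers move at their own pace and stop on an object; "force" is the grip in N (left out, the last holds). Time passes only in rows, so rows that repeat a pose let the fingers close, or fill a call up. It gives the time, the measured TCP pose, the force, the opening and the grip force at its end, in the units of the state.
- bot.observe(): the state, without advancing time (a new reading comes with each control period).
- cams.camera(name): name is "side" or "top" or "wrist"; returns the picture (400x640x3 uint8, blue, green, red); there is no depth.
- cams.calibration(name): a dict with "camera_matrix" (3x3 intrinsics, pixels), "R" (3x3) and "t" (3): a world point X has camera coordinates R X + t. Camera axes: x right, y down, z forward; pixel columns grow to the right and rows downward; lengths in mm; the calibration is good to about 2 mm. A picture is of the moment at which its call begins: read the wrist's pose just before it. calibration takes no time and is no camera call; for the wrist camera it gives the pose at the moment of the call.
- bot.hand_in(): hands the job in; it is judged then, once.
The state is a dict: "t": time; "joint_positions": joint angles; "joint_velocities": joint speeds; "effort": joint torques, N m; "tool_pos": TCP position; "orientation": TCP orientation; "force": force on the tool from outside, world axes, zero at the start; "wrist_torque": the same for the moment, N m; "opening": finger opening in mm; "grip_force": force on a finger pad.
Only numpy, scipy, OpenCV 4.12 (cv2) and the standard library are available. Lean on these libraries where they do the work, as an engineer would, in place of code of your own. Each camera call takes 0.05 s, during which the arm holds its last target. There are 200 camera calls.

## Working session

There is one attempt and no reset: what is moved stays moved. The work goes in short steps, Python scripts to look and compute and a tool call to move; the robot and the scene stay as the last step left them, time stands still between calls to the robot, and variables do not carry over. Pictures are saved under pics/ and viewed, at most 10 in all, crops included, and the job is handed in when it is done.

Besides the shell and the picture viewer there is one more tool, called after "Emit:" as name(argument=value, ...) on one line, values as JSON. carry_out: Moves the arm, as the interface text tells. Its arguments: {"type":"object","properties":{"targets":{"type":"array"},"gripper":{"type":"number"},"force":{"type":"number"}},"required":["targets"]}

```bash
mkdir -p pics; python3 - <<'E'
from station import bot, cams
import cv2
for n in("top","side"):
    cv2.imwrite(f"pics/{n}0.png",cams.camera(n)); c=cams.calibration(n); print(n,c)
s=bot.observe();print(s)
E
```

```text
top {'camera_matrix': array([[486.95480906,   0.        , 320.27580244],
       [  0.        , 486.95480906, 192.94133279],
       [  0.        ,   0.        ,   1.        ]]), 'R': array([[-0.02023802, -0.99968436,  0.01488654],
       [-0.98459139,  0.01734127, -0.17400883],
       [ 0.17369575, -0.01817875, -0.98463157]]), 't': array([-8.63937748e-01,  4.30519956e+02,  1.50767331e+03])}
side {'camera_matrix': array([[452.29384912,   0.        , 318.70967102],
       [  0.        , 452.29384912, 199.13920024],
       [  0.        ,   0.        ,   1.        ]]), 'R': array([[ 0.96634064, -0.25718062,  0.00662585],
       [-0.19384794, -0.74482148, -0.63848566],
       [ 0.16914121,  0.61571023, -0.7696052 ]]), 't': array([-411.79416406,  173.27171238, 1229.29243761])}
{'t': 0.1, 'joint_positions': array([ 7.25930974e+01,  2.42795539e+01,  9.34267162e+01, -5.40253206e-04,
        6.23719316e+01, -1.08775240e+00]), 'joint_velocities': array([ 0.00171422, -0.11829724, -0.01994454, -0.05807904, -0.09710342,
        0.18391926]), 'effort': array([ 3.13237308e-06, -5.45610702e+01, -2.74323767e+01,  6.44546072e-02,
        1.89482857e-02, -6.50521685e-06]), 'tool_pos': array([175.43666423, 599.35278268, 221.98717919]), 'orientation': array([-1.79921803e+02, -1.00633614e-03,  1.63681100e+02]), 'force': array([ 0.352233  , -1.20980515,  0.24158343]), 'wrist_torque': array([0.0489517 , 0.00244662, 0.04050535]), 'grip_force': 0.0, 'opening': 87.67003065827589}
```

View pics/top0.png

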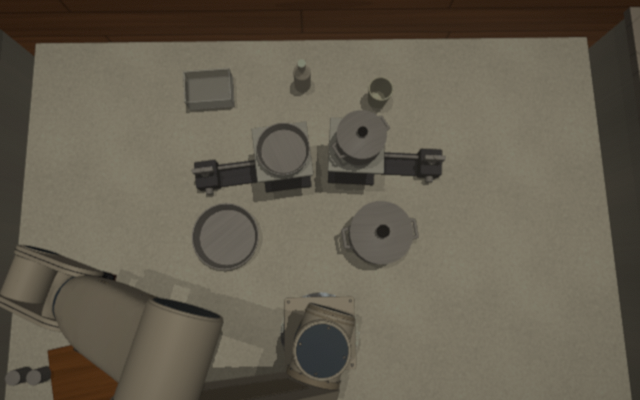

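View pics/side0.png

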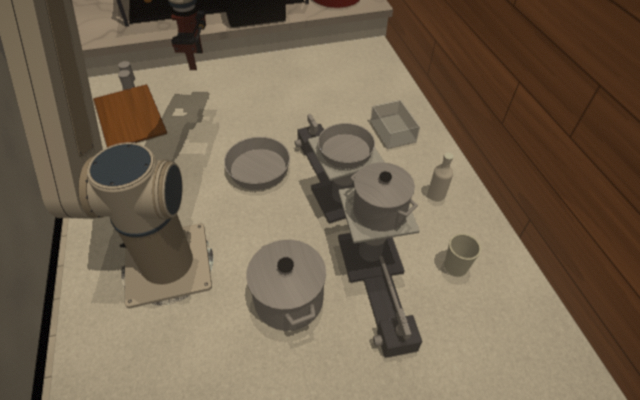

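The pot with the given size is on the right lift, at about (361,135) in the top view. Its pump block is at about (430,163) in the top view and (395,335) in the side view. The pan is on the left lift. I'll zoom in on the right valve.

```bash
python3 - <<'E'
import cv2,numpy as np
a=cv2.imread("pics/top0.png")[130:200,370:460]; b=cv2.imread("pics/side0.png")[270:360,350:440]
a=cv2.resize(a,(400,311),interpolation=cv2.INTER_CUBIC)
b=cv2.resize(b,(400,400),interpolation=cv2.INTER_CUBIC)
a=cv2.copyMakeBorder(a,0,89,0,0,0)
cv2.imwrite("pics/crop.png",cv2.convertScaleAbs(np.hstack([a,b]),alpha=1.6))
E
```

```text
(no output)
```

View pics/crop.png

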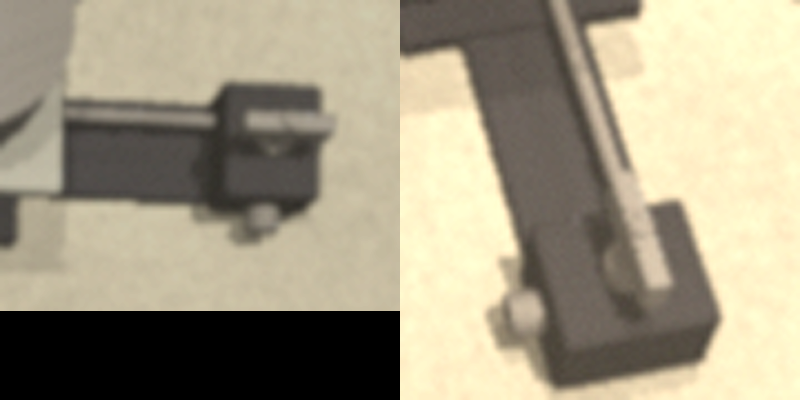

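The T-bar runs nearly along y. Its top-view ends are at about (425.4,157) and (444.9,157.9). In the side view they are at about (397.3,309.4) and (407.4,334.1).

```bash
cat > h.py <<'E'
import numpy as np
from station import bot,cams
def at_z(n,px,z,c=None):
    c=c or cams.calibration(n); K,R,t=c["camera_matrix"],c["R"],c["t"]
    d=R.T@np.linalg.solve(K,[px[0],px[1],1]); o=-R.T@t
    return (o+d*(z-o[2])/d[2]).round(1)
E
python3 - <<'E'
from h import *
for n,p,z in[("top",(425.4,156.5),115),("top",(444.9,157.4),115),("top",(435,157),115),("side",(397.3,309.4),115),("side",(407.4,334.1),115),("top",(361,133),330),("side",(385,177),330),("top",(415,88),62)]: print(n,p,at_z(n,p,z))
E
```

```text
top (425.4, 156.5) [ 524.5 -331.9  115. ]
top (444.9, 157.4) [ 520.6 -391.7  115. ]
top (435, 157) [ 522.4 -361.3  115. ]
side (397.3, 309.4) [ 519.8 -335.7  115. ]
side (407.4, 334.1) [ 519.9 -395.9  115. ]
top (361, 133) [ 536.7 -113.7  330. ]
side (385, 177) [ 540.4 -125.9  330. ]
top (415, 88) [ 767.7 -324.1   62. ]
```

```bash
cat >> h.py <<'E'
from scipy.spatial.transform import Rotation as Ro
def delta(p0,rpy0,p,yaw):
    A=Ro.from_euler("xyz",rpy0,degrees=True)
    B=Ro.from_euler("xyz",[180,0,yaw],degrees=True)
    return A.inv().apply(np.array(p)-p0).round(1),(A.inv()*B).as_rotvec().round(3)
E
python3 - <<'E'
from h import *
p0,r0=[175.6,599.8,222.7],[180,0,163.7]
for p,y in[((175,600,430),163.7),((300,430,430),145),((420,260,430),125)]: print(delta(p0,r0,p,y))
r1=[180,0,125];p1=[420,260,430]
for p,y in[((470,80,430),105),((490,-100,430),86),((490,-120,430),86)]: print(delta(p1,r1,p,y))
E
```

```text
(array([   0.6,    0. , -207.3]), array([0., 0., 0.]))
(array([-167.1, -128.1, -207.3]), array([ 0.   , -0.   ,  0.326]))
(array([-329.9, -257.5, -207.3]), array([ 0.   , -0.   ,  0.675]))
(array([-176.1,  -62.3,   -0. ]), array([-0.   , -0.   ,  0.349]))
(array([-335. , -149.1,   -0. ]), array([ 0.   , -0.   ,  0.681]))
(array([-351.4, -160.6,   -0. ]), array([ 0.   , -0.   ,  0.681]))
```

Emit:
carry_out(targets=[{"dz": -40},{"dz": -85},{"dz": -130},{"dz": -170},{"dz": -200,"dx": -15,"dy": -12},{"dz": -207,"dx": -45,"dy": -35,"wz": 0.09},{"dz": -207,"dx": -80,"dy": -62,"wz": 0.18},{"dz": -207,"dx": -115,"dy": -89,"wz": 0.27}])

```text
$.targets[0]: bad value
```

```bash
python3 - <<'E'
from h import *
s=bot.observe();p0,r0=s["tool_pos"],s["orientation"];print(s["t"],p0,r0)
r0=[180,0,r0[2]]
for p,y in[((430,220,430),125),((470,80,430),110),((490,-100,430),86)]: print(delta(p0,r0,p,y))
E
```

```text
0.1 [175.43666423 599.35278268 221.98717919] [-1.79921803e+02 -1.00633614e-03  1.63681100e+02]
(array([-350.9, -292.5, -208. ]), array([ 0.   , -0.   ,  0.675]))
(array([-428.6, -415.7, -208. ]), array([ 0.   , -0.   ,  0.937]))
(array([-498.4, -582.8, -208. ]), array([ 0.   , -0.   ,  1.356]))
```

Each row seems to need all six keys.

Emit:
carry_out(targets=[{"dx": 0,"dy": 0,"dz": -40,"wx": 0,"wy": 0,"wz": 0},{"dx": 0,"dy": 0,"dz": -85,"wx": 0,"wy": 0,"wz": 0},{"dx": 0,"dy": 0,"dz": -130,"wx": 0,"wy": 0,"wz": 0},{"dx": 0,"dy": 0,"dz": -170,"wx": 0,"wy": 0,"wz": 0},{"dx": -15,"dy": -12,"dz": -200,"wx": 0,"wy": 0,"wz": 0},{"dx": -45,"dy": -35,"dz": -207,"wx": 0,"wy": 0,"wz": 0.09},{"dx": -80,"dy": -62,"dz": -207,"wx": 0,"wy": 0,"wz": 0.18},{"dx": -115,"dy": -89,"dz": -207,"wx": 0,"wy": 0,"wz": 0.27}])

```text
t: 0.9
tool_pos: [261.3, 480.9, 429.7]
orientation: [180.0, 0.0, 148.1]
force: [0.3, -0.1, 0.3]
opening: 87.5
grip_force: 0.0
```

```bash
python3 - <<'E'
from h import *
s=bot.observe();p0,r0=s["tool_pos"],s["orientation"];print(s["t"],p0,r0)
A=Ro.from_euler("xyz",[180,0,163.7],degrees=True)
p0=np.array([175.6,599.8,222.7])+A.apply([-115,-89,-207]); r0=[180,0,163.7-np.degrees(.27)];print(p0,r0)
for p,y in[((430,220,430),125),((465,120,430),110),((490,-100,430),86)]: print(delta(p0,r0,p,y))
E
```

```text
0.9 [261.34321064 480.88077898 429.69111426] [1.79990783e+02 8.34208752e-03 1.48065527e+02]
[260.99827148 482.10065749 429.7       ] [180, 0, np.float64(148.23013953146776)]
(array([-281.7, -133.8,   -0.3]), array([-0.   , -0.   ,  0.405]))
(array([-3.641e+02, -2.004e+02, -3.000e-01]), array([-0.   , -0.   ,  0.667]))
(array([-5.012e+02, -3.743e+02, -3.000e-01]), array([ 0.   , -0.   ,  1.086]))
```

Emit:
carry_out(targets=[{"dx": -40,"dy": -19,"dz": 0,"wx": 0,"wy": 0,"wz": 0.06},{"dx": -80,"dy": -38,"dz": 0,"wx": 0,"wy": 0,"wz": 0.12},{"dx": -120,"dy": -57,"dz": 0,"wx": 0,"wy": 0,"wz": 0.18},{"dx": -160,"dy": -76,"dz": 0,"wx": 0,"wy": 0,"wz": 0.25},{"dx": -200,"dy": -95,"dz": 0,"wx": 0,"wy": 0,"wz": 0.32},{"dx": -240,"dy": -115,"dz": 0,"wx": 0,"wy": 0,"wz": 0.4},{"dx": -278,"dy": -137,"dz": 0,"wx": 0,"wy": 0,"wz": 0.48},{"dx": -314,"dy": -162,"dz": 0,"wx": 0,"wy": 0,"wz": 0.56}])

```text
t: 1.7
tool_pos: [443.0, 177.3, 429.4]
orientation: [-180.0, -0.0, 115.9]
force: [-0.0, 0.2, -0.5]
opening: 87.7
grip_force: 0.0
```

```bash
python3 - <<'E'
from h import *
s=bot.observe();print(s["t"],s["tool_pos"],s["orientation"])
A=Ro.from_euler("xyz",[180,0,148.23],degrees=True)
p0=np.array([261,482.1,429.7])+A.apply([-314,-162,0]); r0=[180,0,148.23-np.degrees(.56)];print(p0,r0)
for p,y in[((480,20,430),100),((490,-170,430),86),((510,-260,430),86),((515,-300,430),86),((521,-363,300),86)]: print(delta(p0,r0,p,y))
E
```

```text
1.7 [443.04715744 177.26355823 429.38324849] [-1.79978142e+02 -1.59606420e-03  1.15939223e+02]
[442.6581691 179.0483384 429.7      ] [180, 0, np.float64(116.14436347267389)]
(array([-159.2,  -36.6,   -0.3]), array([ 0.   , -0.   ,  0.282]))
(array([-3.342e+02, -1.113e+02, -3.000e-01]), array([ 0.   , -0.   ,  0.526]))
(array([-4.238e+02, -1.330e+02, -3.000e-01]), array([ 0.   , -0.   ,  0.526]))
(array([-4.619e+02, -1.461e+02, -3.000e-01]), array([ 0.   , -0.   ,  0.526]))
(array([-521.1, -168.5,  129.7]), array([ 0.   , -0.   ,  0.526]))
```

Emit:
carry_out(targets=[{"dx": -42,"dy": -10,"dz": 0,"wx": 0,"wy": 0,"wz": 0.07},{"dx": -84,"dy": -20,"dz": 0,"wx": 0,"wy": 0,"wz": 0.14},{"dx": -126,"dy": -30,"dz": 0,"wx": 0,"wy": 0,"wz": 0.21},{"dx": -168,"dy": -43,"dz": 0,"wx": 0,"wy": 0,"wz": 0.28},{"dx": -210,"dy": -58,"dz": 0,"wx": 0,"wy": 0,"wz": 0.35},{"dx": -252,"dy": -74,"dz": 0,"wx": 0,"wy": 0,"wz": 0.42},{"dx": -294,"dy": -92,"dz": 0,"wx": 0,"wy": 0,"wz": 0.48},{"dx": -334,"dy": -111,"dz": 0,"wx": 0,"wy": 0,"wz": 0.526}])

```text
t: 2.5
tool_pos: [489.6, -171.7, 429.4]
orientation: [-180.0, -0.0, 85.8]
force: [1.1, 1.3, -0.7]
opening: 87.7
grip_force: 0.0
```

```bash
python3 - <<'E'
from h import *
s=bot.observe();print(s["t"],s["tool_pos"],s["orientation"])
p0=[490,-170,430]; r0=[180,0,86]
for p,y in[((521.5,-363,430),86),((521.5,-363,230),86)]: print(delta(p0,r0,p,y))
E
```

```text
2.5 [ 489.58705697 -171.68713311  429.37222632] [-1.79975925e+02 -7.50450991e-03  8.58473134e+01]
(array([-190.3,   44.9,    0. ]), array([0., 0., 0.]))
(array([-190.3,   44.9,  200. ]), array([0., 0., 0.]))
```

Next I'll go over the valve and part of the way down, then check with the wrist camera.

Emit:
carry_out(targets=[{"dx": -45,"dy": 11,"dz": 0,"wx": 0,"wy": 0,"wz": 0},{"dx": -90,"dy": 22,"dz": 0,"wx": 0,"wy": 0,"wz": 0},{"dx": -135,"dy": 33,"dz": 10,"wx": 0,"wy": 0,"wz": 0},{"dx": -170,"dy": 41,"dz": 40,"wx": 0,"wy": 0,"wz": 0},{"dx": -190,"dy": 45,"dz": 80,"wx": 0,"wy": 0,"wz": 0},{"dx": -190,"dy": 45,"dz": 125,"wx": 0,"wy": 0,"wz": 0},{"dx": -190,"dy": 45,"dz": 170,"wx": 0,"wy": 0,"wz": 0},{"dx": -190,"dy": 45,"dz": 200,"wx": 0,"wy": 0,"wz": 0}])

```text
t: 3.3
tool_pos: [519.8, -361.7, 225.7]
orientation: [-179.8, -0.1, 86.0]
force: [-0.1, 0.1, 0.2]
opening: 87.9
grip_force: 0.0
```

```bash
python3 - <<'E'
from h import *
import cv2
c=cams.calibration("wrist"); im=cams.camera("wrist"); cv2.imwrite("pics/w1.png",im)
s=bot.observe();print(s["tool_pos"],s["orientation"],s["joint_positions"])
np.savez("w1.npz",**c); K,R,t=c["camera_matrix"],c["R"],c["t"]
for X in[(521.5,-363,115),(523.7,-331,115),(519.3,-395,115)]:
    q=K@(R@np.array(X)+t);print(q[:2]/q[2])
E
```

```text
[ 518.02083265 -360.22721725  221.36508998] [-179.45815403   -0.33742544   85.96504832] [-3.58953674e+01  2.51112938e+01  9.21918682e+01  6.30285615e-04
  6.33351555e+01 -3.18622972e+01]
[323.33571868 205.61939058]
[323.2926792  169.84297842]
[323.37624108 239.30349101]
```

View pics/w1.png

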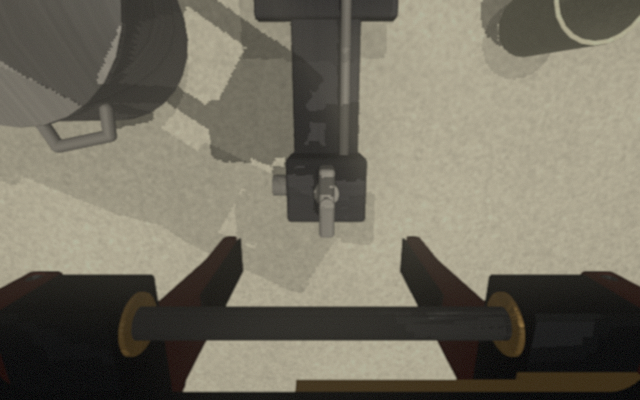

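In the wrist view the bar's top face runs from about (327,167) to (327,236). That is within about 3 px of my prediction, and it lines up with the tool.

```bash
python3 - <<'E'
from h import *
c=dict(np.load("w1.npz"))
for p in[(327,167),(327,236),(327,201.5)]: print(at_z("wrist",p,115,c))
s=bot.observe();print(s["t"],s["tool_pos"],s["orientation"])
p0=[521.5,-363.2,230]
print(delta(p0,[180,0,86],(523,-361,88),86))
E
```

```text
[ 527.1 -328.8  115. ]
[ 522.8 -392.   115. ]
[ 525.  -359.4  115. ]
3.35 [ 518.02083265 -360.22721725  221.36508998] [-179.45815403   -0.33742544   85.96504832]
(array([  2.3,   1.3, 142. ]), array([0., 0., 0.]))
```

Emit:
carry_out(targets=[{"dx": 2,"dy": 2,"dz": 10,"wx": 0,"wy": 0,"wz": 0},{"dx": 2,"dy": 2,"dz": 35,"wx": 0,"wy": 0,"wz": 0},{"dx": 2,"dy": 2,"dz": 65,"wx": 0,"wy": 0,"wz": 0},{"dx": 2,"dy": 2,"dz": 92,"wx": 0,"wy": 0,"wz": 0},{"dx": 2,"dy": 2,"dz": 115,"wx": 0,"wy": 0,"wz": 0},{"dx": 2,"dy": 2,"dz": 132,"wx": 0,"wy": 0,"wz": 0},{"dx": 2,"dy": 2,"dz": 142,"wx": 0,"wy": 0,"wz": 0},{"dx": 2,"dy": 2,"dz": 143,"wx": 0,"wy": 0,"wz": 0}])

```text
t: 4.15
tool_pos: [523.8, -360.5, 86.3]
orientation: [-180.0, -0.0, 86.0]
force: [-0.5, 0.2, 0.3]
opening: 87.8
grip_force: 0.0
```

```bash
python3 - <<'E'
from h import *
import cv2
c=cams.calibration("wrist"); im=cams.camera("wrist"); cv2.imwrite("pics/w2.png",im)
s=bot.observe();print(s["t"],s["tool_pos"],s["orientation"],s["force"])
E
```

```text
4.2 [ 524.04753893 -360.78649812   86.98516253] [1.79979651e+02 1.29663242e-02 8.59927852e+01] [0.94674971 0.3898217  0.03887836]
```

View pics/w2.png

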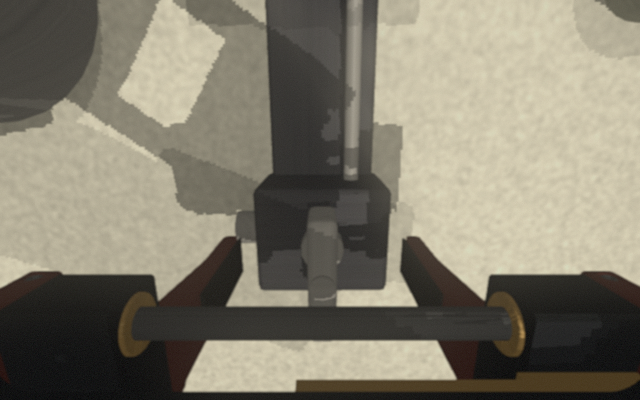

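The bar, at column 322, sits centred between the fingers (columns 242 and 401). I'll close on it lightly.

Emit:
carry_out(targets=[{"dx": 0,"dy": 0,"dz": 0,"wx": 0,"wy": 0,"wz": 0},{"dx": 0,"dy": 0,"dz": 0,"wx": 0,"wy": 0,"wz": 0},{"dx": 0,"dy": 0,"dz": 0,"wx": 0,"wy": 0,"wz": 0},{"dx": 0,"dy": 0,"dz": 0,"wx": 0,"wy": 0,"wz": 0},{"dx": 0,"dy": 0,"dz": 0,"wx": 0,"wy": 0,"wz": 0},{"dx": 0,"dy": 0,"dz": 0,"wx": 0,"wy": 0,"wz": 0},{"dx": 0,"dy": 0,"dz": 0,"wx": 0,"wy": 0,"wz": 0},{"dx": 0,"dy": 0,"dz": 0,"wx": 0,"wy": 0,"wz": 0}], gripper=0, force=12)

```text
t: 5.0
tool_pos: [523.6, -360.6, 86.7]
orientation: [-180.0, 0.0, 86.0]
force: [0.6, 0.4, 0.1]
opening: 27.0
grip_force: 0.0
```

Emit:
carry_out(targets=[{"dx": 0,"dy": 0,"dz": 0,"wx": 0,"wy": 0,"wz": 0},{"dx": 0,"dy": 0,"dz": 0,"wx": 0,"wy": 0,"wz": 0},{"dx": 0,"dy": 0,"dz": 0,"wx": 0,"wy": 0,"wz": 0},{"dx": 0,"dy": 0,"dz": 0,"wx": 0,"wy": 0,"wz": 0},{"dx": 0,"dy": 0,"dz": 0,"wx": 0,"wy": 0,"wz": 0},{"dx": 0,"dy": 0,"dz": 0,"wx": 0,"wy": 0,"wz": 0},{"dx": 0,"dy": 0,"dz": 0,"wx": 0,"wy": 0,"wz": 0},{"dx": 0,"dy": 0,"dz": 0,"wx": 0,"wy": 0,"wz": 0}])

```text
t: 5.8
tool_pos: [524.1, -360.6, 86.7]
orientation: [180.0, 0.0, 86.0]
force: [6.3, 0.6, -3.3]
opening: 14.1
grip_force: 12.0
```

Gripped at 14.1 mm. Now I'll turn it anticlockwise by 0.7 rad.

Emit:
carry_out(targets=[{"dx": 0,"dy": 0,"dz": 0,"wx": 0,"wy": 0,"wz": -0.08},{"dx": 0,"dy": 0,"dz": 0,"wx": 0,"wy": 0,"wz": -0.18},{"dx": 0,"dy": 0,"dz": 0,"wx": 0,"wy": 0,"wz": -0.3},{"dx": 0,"dy": 0,"dz": 0,"wx": 0,"wy": 0,"wz": -0.42},{"dx": 0,"dy": 0,"dz": 0,"wx": 0,"wy": 0,"wz": -0.54},{"dx": 0,"dy": 0,"dz": 0,"wx": 0,"wy": 0,"wz": -0.63},{"dx": 0,"dy": 0,"dz": 0,"wx": 0,"wy": 0,"wz": -0.68},{"dx": 0,"dy": 0,"dz": 0,"wx": 0,"wy": 0,"wz": -0.7}])

```text
t: 6.6
tool_pos: [522.6, -361.4, 86.8]
orientation: [-179.9, -0.0, 126.2]
force: [-2.7, -4.4, -0.4]
opening: 14.4
grip_force: 11.7
```

Emit:
carry_out(targets=[{"dx": 0,"dy": 0,"dz": 0,"wx": 0,"wy": 0,"wz": 0},{"dx": 0,"dy": 0,"dz": 0,"wx": 0,"wy": 0,"wz": 0},{"dx": 0,"dy": 0,"dz": 0,"wx": 0,"wy": 0,"wz": 0},{"dx": 0,"dy": 0,"dz": 0,"wx": 0,"wy": 0,"wz": 0},{"dx": 0,"dy": 0,"dz": 0,"wx": 0,"wy": 0,"wz": 0},{"dx": 0,"dy": 0,"dz": 0,"wx": 0,"wy": 0,"wz": 0},{"dx": 0,"dy": 0,"dz": 0,"wx": 0,"wy": 0,"wz": 0},{"dx": 0,"dy": 0,"dz": 0,"wx": 0,"wy": 0,"wz": 0}], gripper=0.7)

```text
t: 7.4
tool_pos: [523.7, -360.6, 86.7]
orientation: [-180.0, -0.0, 126.1]
force: [0.5, -1.4, -0.0]
opening: 61.4
grip_force: 0.0
```

Released. I'll lift straight up, wait, and check.

Emit:
carry_out(targets=[{"dx": 0,"dy": 0,"dz": -8,"wx": 0,"wy": 0,"wz": 0},{"dx": 0,"dy": 0,"dz": -25,"wx": 0,"wy": 0,"wz": 0},{"dx": 0,"dy": 0,"dz": -50,"wx": 0,"wy": 0,"wz": 0},{"dx": 0,"dy": 0,"dz": -80,"wx": 0,"wy": 0,"wz": 0},{"dx": 0,"dy": 0,"dz": -110,"wx": 0,"wy": 0,"wz": 0},{"dx": 0,"dy": 0,"dz": -130,"wx": 0,"wy": 0,"wz": 0},{"dx": 0,"dy": 0,"dz": -140,"wx": 0,"wy": 0,"wz": 0},{"dx": 0,"dy": 0,"dz": -140,"wx": 0,"wy": 0,"wz": 0}])

```text
t: 8.2
tool_pos: [524.4, -361.2, 229.2]
orientation: [179.9, 0.2, 126.1]
force: [-0.3, -0.7, 0.3]
opening: 61.2
grip_force: 0.0
```

Emit:
carry_out(targets=[{"dx": 0,"dy": 0,"dz": 0,"wx": 0,"wy": 0,"wz": 0},{"dx": 0,"dy": 0,"dz": 0,"wx": 0,"wy": 0,"wz": 0},{"dx": 0,"dy": 0,"dz": 0,"wx": 0,"wy": 0,"wz": 0},{"dx": 0,"dy": 0,"dz": 0,"wx": 0,"wy": 0,"wz": 0},{"dx": 0,"dy": 0,"dz": 0,"wx": 0,"wy": 0,"wz": 0},{"dx": 0,"dy": 0,"dz": 0,"wx": 0,"wy": 0,"wz": 0},{"dx": 0,"dy": 0,"dz": 0,"wx": 0,"wy": 0,"wz": 0},{"dx": 0,"dy": 0,"dz": 0,"wx": 0,"wy": 0,"wz": 0}])

```text
t: 9.0
tool_pos: [523.7, -360.6, 226.7]
orientation: [180.0, 0.0, 126.1]
force: [0.1, -1.2, -0.6]
opening: 61.3
grip_force: 0.0
```

Emit:
carry_out(targets=[{"dx": 0,"dy": 0,"dz": 0,"wx": 0,"wy": 0,"wz": 0},{"dx": 0,"dy": 0,"dz": 0,"wx": 0,"wy": 0,"wz": 0},{"dx": 0,"dy": 0,"dz": 0,"wx": 0,"wy": 0,"wz": 0},{"dx": 0,"dy": 0,"dz": 0,"wx": 0,"wy": 0,"wz": 0},{"dx": 0,"dy": 0,"dz": 0,"wx": 0,"wy": 0,"wz": 0},{"dx": 0,"dy": 0,"dz": 0,"wx": 0,"wy": 0,"wz": 0},{"dx": 0,"dy": 0,"dz": 0,"wx": 0,"wy": 0,"wz": 0},{"dx": 0,"dy": 0,"dz": 0,"wx": 0,"wy": 0,"wz": 0}])

```text
t: 9.8
tool_pos: [523.6, -360.6, 226.7]
orientation: [-180.0, -0.0, 126.1]
force: [0.4, 0.5, 0.7]
opening: 61.4
grip_force: 0.0
```

```bash
python3 - <<'E'
from h import *
import cv2
a=cams.camera("side"); b=cams.camera("wrist")
cv2.imwrite("pics/e1.png",np.hstack([a[50:400,200:560],b[0:350,100:540]]))
E
```

```text
(no output)
```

View pics/e1.png

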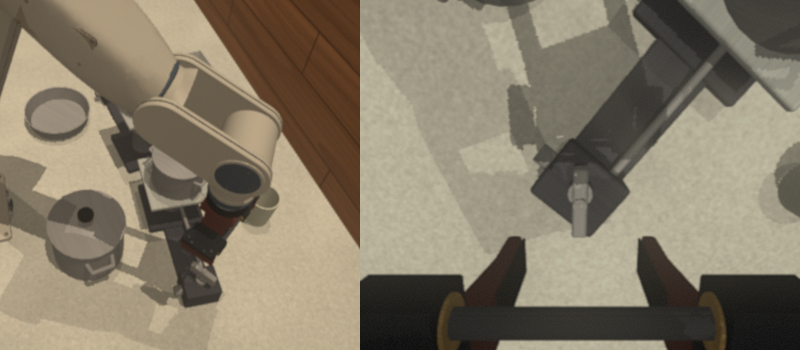

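The bar still lines up with the turned tool, so it stands at about 0.7 rad. The arm hides the pot's lid in the side view. I'll wait a little longer, then compare how far the pot sank in the top view.

Emit:
carry_out(targets=[{"dx": 0,"dy": 0,"dz": -40,"wx": 0,"wy": 0,"wz": 0},{"dx": 0,"dy": 0,"dz": -80,"wx": 0,"wy": 0,"wz": 0},{"dx": -25,"dy": -25,"dz": -110,"wx": 0,"wy": 0,"wz": 0},{"dx": -55,"dy": -55,"dz": -120,"wx": 0,"wy": 0,"wz": 0},{"dx": -80,"dy": -80,"dz": -120,"wx": 0,"wy": 0,"wz": 0},{"dx": -100,"dy": -100,"dz": -120,"wx": 0,"wy": 0,"wz": 0},{"dx": -110,"dy": -110,"dz": -120,"wx": 0,"wy": 0,"wz": 0},{"dx": -110,"dy": -110,"dz": -120,"wx": 0,"wy": 0,"wz": 0}])

```text
t: 10.7
tool_pos: [499.0, -515.5, 346.0]
orientation: [-180.0, -0.0, 126.0]
force: [-0.3, 0.4, 0.1]
opening: 61.6
grip_force: 0.0
```

Emit:
carry_out(targets=[{"dx": 0,"dy": 0,"dz": 0,"wx": 0,"wy": 0,"wz": 0},{"dx": 0,"dy": 0,"dz": 0,"wx": 0,"wy": 0,"wz": 0},{"dx": 0,"dy": 0,"dz": 0,"wx": 0,"wy": 0,"wz": 0},{"dx": 0,"dy": 0,"dz": 0,"wx": 0,"wy": 0,"wz": 0},{"dx": 0,"dy": 0,"dz": 0,"wx": 0,"wy": 0,"wz": 0},{"dx": 0,"dy": 0,"dz": 0,"wx": 0,"wy": 0,"wz": 0},{"dx": 0,"dy": 0,"dz": 0,"wx": 0,"wy": 0,"wz": 0},{"dx": 0,"dy": 0,"dz": 0,"wx": 0,"wy": 0,"wz": 0}])

```text
t: 11.5
tool_pos: [499.6, -514.3, 346.7]
orientation: [-180.0, -0.0, 126.1]
force: [0.7, 0.6, 0.4]
opening: 61.6
grip_force: 0.0
```

```bash
python3 - <<'E'
from h import *
import cv2
a=cams.camera("side"); b=cams.camera("top")
cv2.imwrite("pics/e2.png",np.hstack([a[50:400,200:560],b[50:400,160:600]]))
s=bot.observe();print(s["t"],s["tool_pos"])
for n,o in(("side",(200,50)),("top",(160-360,50))):
    c=cams.calibration(n)
    for z in(330,251):
        q=c["camera_matrix"]@(c["R"]@np.array([539,-118,z])+c["t"]);print(n,z,(q[:2]/q[2]-o).round(1))
E
```

```text
11.6 [ 499.53077584 -514.32269348  346.65405961]
side 330 [183.2 124.6]
side 251 [179.2 147.6]
top 330 [562.6  82.1]
top 251 [559.7  90.6]
```

View pics/e2.png

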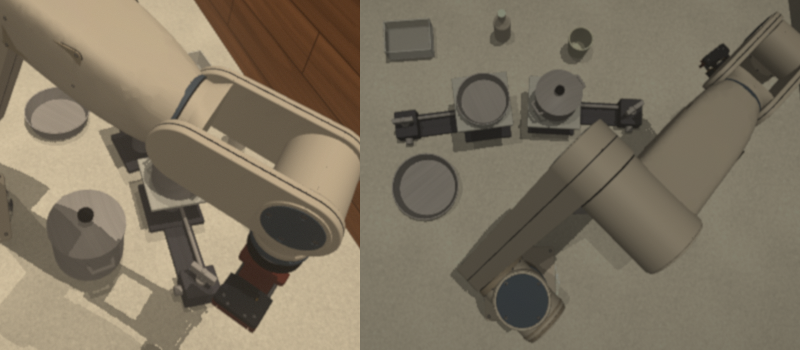

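In the top view the knob is at crop (559,90). The prediction for the fully lowered pot is (559.7,90.6), so it is down. The pan, at full-frame pixel (283,150), has not moved, and the arm is clear. I'll hand in.

```bash
python3 -c "
from station import bot
print(bot.hand_in())"
```

```text
the job is handed in; nothing more can be done
None
```

I turned the right lift's valve about 0.7 rad (40°) anticlockwise and handed the job in; the last pictures showed the pot fully down, the pan still raised, and the arm clear of everything, but no verdict came back.

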